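Hang and lock the grinding bowl on the knife mill

TASK

Fit the stainless grinding bowl with the handle and the three studs on the knife mill: set its foot in the steel bayonet ring, turn it clockwise until the studs fall through the entry slots, and turn it on until they drop into the locking notches and the bowl hangs level and fully home. Do not force it, keep the bowl upright, let go of it, and leave the other things on the bench where they are.

Things in the scene. Friction and masses are not known exactly. Their poses are not given: they have to be found in the camera images.
- bowl_mid (a point): Stainless grinding bowl, open, empty, 0.5 to 0.8 kg: the larger bowl, the only one with a handle. Point on its axis half-way up, 60 mm above the foot's underside, 60 mm below the rim; z up, x to the handle. Upper part: upright cylinder, 130 mm outside, wall 8 mm, from 19 mm below this point to the rim; inner floor 13 mm below it, blade hub to 9 mm above. Grip the wall anywhere, fingers closing radially.
- bowl_handle (a point): Middle of the upright bar of the bowl's D-handle, 108 mm from the bowl's axis and 23 mm above its mid point; axes as the bowl's. The bar is round, 14 mm thick, 50 mm high, joined to the bowl by a level bar at each end. To turn the bowl, the bar can be pushed sideways; 1 to 3 N move it until the stop; there, more than about 5 N begins to tilt the light bowl.
- bowl_foot (a point): Centre of the underside of the bowl's foot: a round foot 100 mm in diameter and 41 mm high, its lowest 5 mm tapering to 92 mm. Three round studs 8 mm thick stand out from it to 64 mm from the axis, one straight below the handle and two at 120 degrees from it, undersides 14 mm above this point.
- seat (a point): Centre of the bayonet ring on the mill, level with its top face, 155 mm above the bench; z up, x to the mill's back. Steel ring, 148 mm outside, 104 mm bore: the bowl's foot has 2 mm play all round. Three entry slots, 120 degrees apart and 22 mm wide along the ring, are cut in the 5 mm thick top face. Before the studs find the slots they rest on this face, the foot's underside 14 mm below it.
- ledge (a point): Point on the ring's axis at the level of its ledge, 16 mm below the top face. Studs that fall through the slots land on it and run clockwise (from above) beneath the top face; anticlockwise a wall blocks them. The ring is clamped with its front slot up to 26 degrees either way from the mill's -x direction. This angle is not measured: feel for it by turning until the bowl drops, or see it beforehand.
- notch (a point): Point on the ring's axis at the level of the floor of the locking notches, 22 mm below the top face. Each notch is 13 mm wide, its middle 38 degrees clockwise of the middle of its entry slot, with a solid stop on its far side. Studs drop into it by the bowl's own weight; the bowl then cannot turn back. Locked, the foot's underside is 36 mm below the ring's top face (30 mm while on the ledge).
- mill: The knife mill: white drive base 235 mm (x) by 210 mm (y) and 115 mm high, with the ring on top; heavy and fixed. Origin on the bench beneath the ring's centre; x to its back (the front panel looks to -x), z up.
- small_bowl_mid (a point): Bystander: smaller plain bowl without handle or studs, 90 mm in diameter, 75 mm high; this point half-way up.
- lid_mid (a point): Bystander: grey bowl lid with a knob, 128 mm in diameter, 44 mm high, lying on the bench; this point 20 mm up.
- jar_a_mid (a point): Bystander: clear sample jar, 62 mm in diameter, 85 mm high; this point half-way up.
- jar_b_mid (a point): Bystander: amber sample jar, 54 mm in diameter, 110 mm high; this point half-way up.
- brush_grip (a point): Bystander: small brush, 150 mm long, lying on the bench; a point on its handle.
Mind the look-alikes: they are no part of the job. Leave any red look-alike of the part that bears bowl_mid alone.

How it is judged:
At the end, for the whole second after the job is handed in: the bowl hangs in the ring with its studs in the locking notches: its mid point at most 26.5 mm above the ring's top face (24 mm when fully home, 30 mm when only on the ledge), within 5 mm of the ring's axis, upright within 0.04 rad, at rest and let go (z of bowl_mid in the frame of seat below 0.0265 m and horizontal distance between bowl_mid and seat below 0.005 m and angle between bowl_mid's own z axis and vertical below 0.04 rad and linear speed of bowl below 0.01 m/s and contact force between the fingers and bowl below 0.1 N); the robot touches nothing.
It fails at once if the bowl is forced: pressed on the mill or against the stop with more than 120 N (contact force between bowl and mill above 120 N).
It fails at once if the bowl is tipped by more than 25 degrees (angle between bowl_mid's own z axis and vertical above 0.436 rad).
It fails at once if a bystander is moved by more than 40 mm (distance of any of small_bowl_mid, lid_mid, jar_a_mid, jar_b_mid, brush_grip from where it was at the start of the episode above 0.04 m).
It also fails if it takes over 64 s, if anything falls off the work surface, if the arm or the gripper's body presses on something with over 40 N, if the wrist force passes 120 N, or if a joint passes its speed limit or range.

ROBOT

A 7-joint arm with a two-finger parallel gripper is mounted at the origin on the work surface. World frame = base frame: x ahead of the robot, y to its left, z up, the work surface at z = 0. Lengths are in m, angles in rad, forces in N, time in s.
With the tool pointing down it reaches from about 0.425 to 0.925 m from the base axis. Payload 6.8 kg.
Tool frame: the origin (TCP) lies midway between the tips of the shut fingers; the grasp point (between the pads) lies r.grasp_offset behind it (r.grasp_offset is the distance from the TCP to the grasp point, in m); z points along the fingers, y is the direction in which the jaws open and shut (so a half turn about z gives the same grasp; the last joint's range is limited). The gripper opens to 85 mm and grips with 20 to 120 N. Pads are 22 mm wide; open, the fingers measure 114 mm over their backs; the gripper's body (76 mm by 85 mm) begins 54 mm behind the grasp point. The pads swing forward as they close: fully open they stand 13 mm farther back than shut.
Start: joints at [-1.411, 0.477, 0.022, 1.555, -0.011, 1.109, -0.083], TCP at [0.179, 0.651, 0.231] pointing down, gripper open.
Joint ranges: [-2.96, 2.96], [-0.34, 2.1], [-1.41, 1.46], [0.24, 2.44], [-1.37, 4.51], [0.17, 1.92], [-2.96, 2.96]. Speed limits (rad/s): [2.39, 2.39, 3.14, 3.14, 3.14, 3.14, 3.14].

INTERFACE

Orientations are given as a rotation vector (axis times angle).
In Python, from bench import r gives the robot as it stands. The module is installed in compiled form; this text tells all that it offers.
- The arm moves only by the tool send_rows, never from a script. Its argument "moves" is one flat list of numbers, 4 for each row, row after row: the shift along the tool's x, y, z in mm, then the turn about the tool's z in degrees. A call has 1 to 8 rows; each row is the pose to reach, as a shift and turn from the pose commanded when the call began, along the tool's axes at that moment; what a row does not reach only later rows make up. A row lasts 1/8 s, in which the tool goes at most 62.5 mm and 10.7 degrees, less where a joint would pass 70% of its speed; a pose out of reach is approached as far as the arm can. A call with a gripper value outside its range is refused whole. "hand" is the closure, from 0 (fully open) to 1 (shut), set as the call begins (left out, the last holds). The fingers move at their own pace and stop on an object; "newtons" is the grip in N (left out, the last holds). Time passes only in rows, so rows that repeat a pose let the fingers close. It gives the time, the measured TCP pose, the force and the opening at its end, in the units of the state.
- r.get_obs(): the state, without advancing time (a new reading comes with each control period).
- r.grab_frame(name): name is "scene" or "top" or "wrist"; returns a dict with "img" (400x640x3 uint8, red, green, blue), "mtx" (3x3 intrinsics, pixels), "world_to_cam" (4x4, takes a point from world to camera coordinates). Camera axes: x right, y up, looking along -z (the intrinsics and any distortion apply to the point x, -y, -z); pixel columns grow to the right and rows downward; lengths in m; the calibration is good to about 2 mm. The wrist camera is an equidistant fisheye: a pixel r from the principal point sees the ray r / f radians off the axis. A picture is of the moment at which its call begins. There is no depth.
- r.hand_in(): hands the job in, once; it reports no verdict.
The state is a dict: "clock": time; "joints": joint angles; "qvel": joint speeds; "tau": joint torques, N m; "tcp_pos": TCP position; "orientation": TCP orientation; "contact_force": force on the tool from outside, world axes, zero at the start; "moment": the same for the moment, N m; "grip_width": finger opening in m.
Only numpy, scipy, OpenCV 4.12 (cv2) and the standard library are available. Lean on these libraries where they do the work, as an engineer would, in place of code of your own. Each camera call takes 0.05 s, during which the arm holds its last target.

## Working session

There is one attempt and no reset: what is moved stays moved. The work goes in short steps, Python scripts to look and compute and a tool call to move; the robot and the scene stay as the last step left them, time stands still between calls to the robot, and variables do not carry over. Pictures are saved under pics/ and viewed, and the job is handed in when it is done.

Besides the shell and the picture viewer there is one more tool, called after "Request:" as name(argument=value, ...), one argument or row to a line, values as JSON. send_rows: Moves the arm, as the interface text tells. Its arguments: {"type":"object","properties":{"moves":{"type":"array"},"hand":{"type":"number"},"newtons":{"type":"number"}},"required":["moves"]}

```bash
mkdir -p pics
cat > h.py <<'E'
import numpy as np,cv2
from bench import r
def save(n,f): cv2.imwrite(f'pics/{n}.png',cv2.cvtColor(f['img'],cv2.COLOR_RGB2BGR))
def proj(f,p):
    c=f['world_to_cam']@np.append(p,1); q=f['mtx']@np.array([c[0],-c[1],-c[2]]); return q[:2]/q[2]
def cast(f,uv,z):
    d=np.linalg.inv(f['mtx'])@np.array([uv[0],uv[1],1.]); d=np.array([d[0],-d[1],-d[2]])
    R=f['world_to_cam'][:3,:3]; t=f['world_to_cam'][:3,3]; o=-R.T@t; d=R.T@d
    return o+d*(z-o[2])/d[2]
E
python3 - <<'E'
from h import *
import pickle
fs={}
for n in('scene','top','wrist'):
    f=r.grab_frame(n); save(n+'0',f); fs[n]=f; print(n,f['mtx'].tolist(),np.linalg.inv(f['world_to_cam']).round(3).tolist(),[k for k in f])
pickle.dump(fs,open('f0.pkl','wb'))
print(r.get_obs(),r.grasp_offset)
E
```

```text
scene [[377.3463971522995, 0.0, 317.1508028772736], [0.0, 377.3463971522995, 193.3175023028906], [0.0, 0.0, 1.0]] [[0.473, -0.556, 0.683, 1.231], [0.881, 0.291, -0.373, -0.377], [0.009, 0.778, 0.628, 0.765], [0.0, 0.0, 0.0, 1.0]] ['img', 'mtx', 'world_to_cam']
top [[481.78379863874216, 0.0, 320.1137044187139], [0.0, 481.78379863874216, 198.26372479546168], [0.0, 0.0, 1.0]] [[-0.004, 0.992, -0.126, 0.364], [-1.0, -0.004, 0.002, 0.023], [0.001, 0.126, 0.992, 1.486], [0.0, 0.0, 0.0, 1.0]] ['img', 'mtx', 'world_to_cam']
wrist [[309.70691628693146, 0.0, 321.9988371325412], [0.0, 309.70691628693146, 202.3850698271121], [0.0, 0.0, 1.0]] [[0.264, -0.93, -0.255, 0.113], [0.965, 0.254, 0.072, 0.668], [-0.002, -0.265, 0.964, 0.374], [0.0, 0.0, 0.0, 1.0]] ['img', 'mtx', 'world_to_cam']
{'clock': 0.15, 'joints': array([-1.41109905,  0.47762618,  0.02234091,  1.55619583, -0.01148905,
        1.10929866, -0.08309496]), 'qvel': array([-0.00071388, -0.00348314, -0.00141698, -0.00230773, -0.00041682,
       -0.00028201,  0.0003769 ]), 'tau': array([ 2.31029371e-03, -5.96920180e+01,  1.60983872e+00, -2.81488270e+01,
        1.26239556e-02,  6.55973243e-03,  4.92425769e-06]), 'tcp_pos': array([0.17849688, 0.65050952, 0.23055029]), 'orientation': array([-4.19336521e-01, -3.11339691e+00,  2.19507684e-03]), 'contact_force': array([ 0.66723117, -0.2261279 , -0.16545799]), 'moment': array([-0.03160547, -0.01669513, -0.03740594]), 'grip_width': 0.08542739708654383} 0.0187
```

View pics/scene0.png

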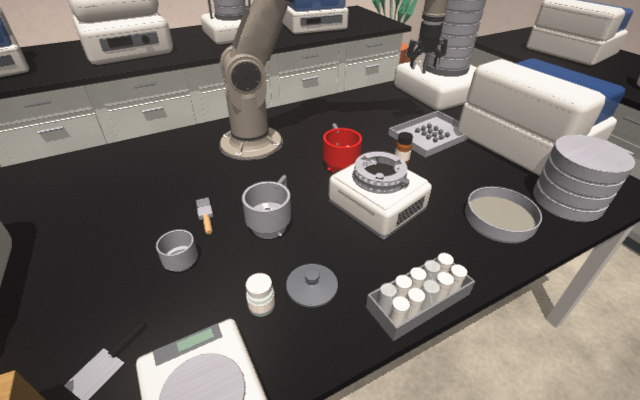

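View pics/top0.png

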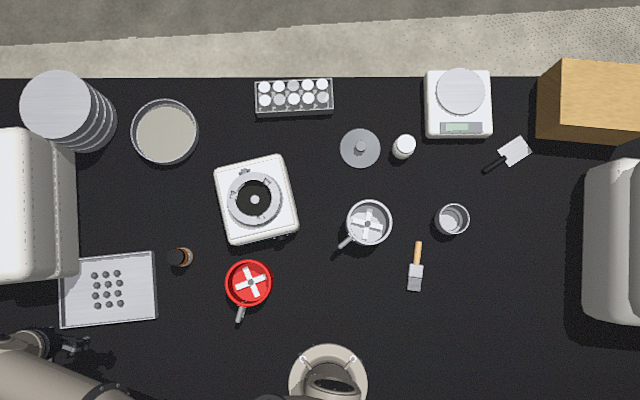

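View pics/wrist0.png

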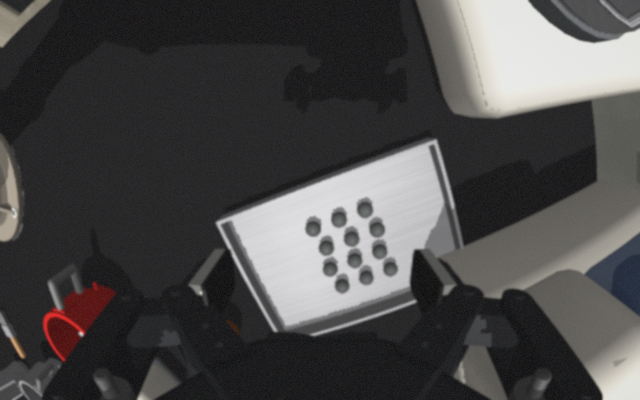

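Run:
```python
from h import *
import pickle
fs=pickle.load(open('f0.pkl','rb'))
t=fs['top']['img'][:,:,::-1]; s=fs['scene']['img'][:,:,::-1]
a=cv2.resize(t[140:260,200:310],None,fx=5,fy=5,interpolation=cv2.INTER_CUBIC)
cv2.imwrite('pics/mill_top.png',a)
a=cv2.resize(t[190:260,320:410],None,fx=7,fy=7,interpolation=cv2.INTER_CUBIC); cv2.imwrite('pics/bowl_top.png',a)
a=cv2.resize(s[130:250,230:440],None,fx=3.8,fy=3.8,interpolation=cv2.INTER_CUBIC); cv2.imwrite('pics/sc_zoom.png',a)
```

```text
(no output)
```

View pics/mill_top.png

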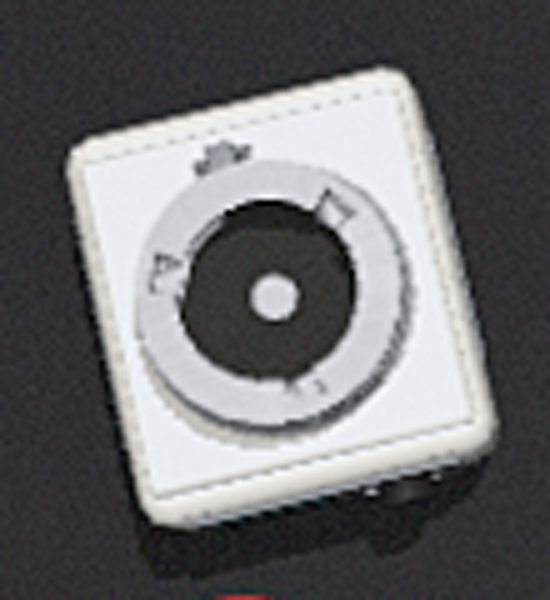

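View pics/bowl_top.png

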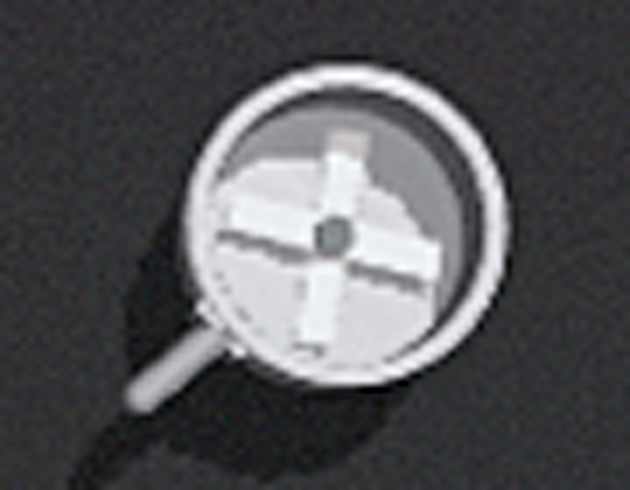

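View pics/sc_zoom.png

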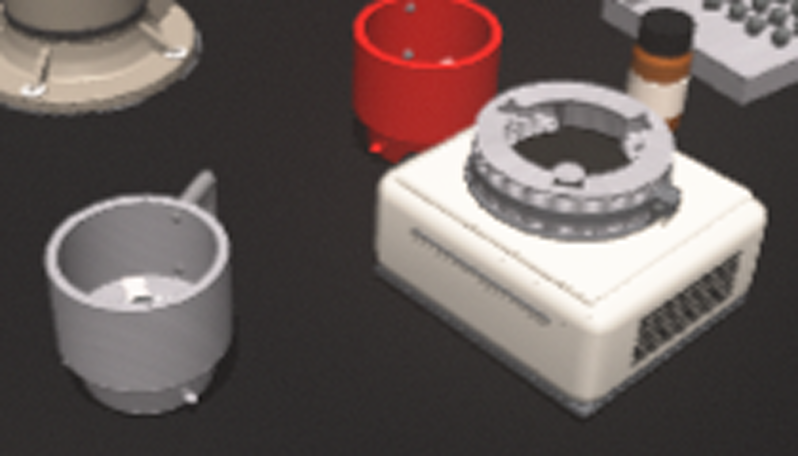

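```bash
python3 - <<'E'
from h import *
import pickle
fs=pickle.load(open('f0.pkl','rb'))
T=fs['top'];S=fs['scene']
def ell(f,c,rad,z):
    return np.array([proj(f,[c[0]+rad*np.cos(a),c[1]+rad*np.sin(a),z]) for a in np.linspace(0,2*np.pi,60)])
# bowl: mask bright in crop
g=cv2.cvtColor(T['img'],cv2.COLOR_RGB2GRAY)
m=np.zeros_like(g); m[190:260,320:410]=(g[190:260,320:410]>110)*255
cs,_=cv2.findContours(m,cv2.RETR_EXTERNAL,cv2.CHAIN_APPROX_NONE)
c=max(cs,key=cv2.contourArea)[:,0,:].astype(float)
P=np.array([cast(T,p,.12)[:2] for p in c])
from scipy.optimize import least_squares
def fit(P,R=None):
    x=np.median(P,0); 
    if R is None: q=least_squares(lambda v:np.hypot(*(P-v[:2]).T)-v[2],[*x,.06],loss='soft_l1',f_scale=.001).x
    else: q=least_squares(lambda v:np.hypot(*(P-v[:2]).T)-R,x,loss='soft_l1',f_scale=.001).x
    return q
q=fit(P);d=np.hypot(*(P-q[:2]).T);q=fit(P[abs(d-q[2])<.004])
print('bowl',q)
far=P[d>.09];print('handle tip ang',np.degrees(np.arctan2(*(far.mean(0)-q[:2])[::-1])),d.max())
# bore: dark interior at top face level z=.155
m=np.zeros_like(g); m[175:225,230:280]=(g[175:225,230:280]<110)*255
cs,_=cv2.findContours(m,cv2.RETR_EXTERNAL,cv2.CHAIN_APPROX_NONE)
c=max(cs,key=cv2.contourArea)[:,0,:].astype(float)
P=np.array([cast(T,p,.155)[:2] for p in c]);s=fit(P);print('bore raw',s,len(P))
# mill body corners at z=.115
m=np.zeros_like(g); m[140:260,200:310]=(g[140:260,200:310]>170)*255
cs,_=cv2.findContours(m,cv2.RETR_EXTERNAL,cv2.CHAIN_APPROX_NONE)
c=max(cs,key=cv2.contourArea)[:,0,:]; print('rect',cv2.minAreaRect(c)); rc=cv2.minAreaRect(c)
b=cv2.boxPoints(rc);bw=np.array([cast(T,p,.113)[:2] for p in b]);print(bw, bw.mean(0))
s0=s[:2]
# overlays, let eye check
for nm,f,off,sc in(('top',T,(200,140,110,120),5),('sc',S,(300,130,140,110),5)):
    x,y,w,h=off;im=cv2.resize(f['img'][y:y+h,x:x+w,::-1],None,fx=sc,fy=sc,interpolation=cv2.INTER_CUBIC)
    for R in(.052,.074):
        e=((ell(f,s0,R,.155)-[x,y]+.5)*sc).astype(int); cv2.polylines(im,[e.reshape(-1,1,2)],True,(0,0,255),1)
    cv2.imwrite(f'pics/ov_{nm}.png',im)
for nm,f,off,sc in(('topb',T,(320,190,90,70),7),('scb',S,(230,160,80,85),6)):
    x,y,w,h=off;im=cv2.resize(f['img'][y:y+h,x:x+w,::-1],None,fx=sc,fy=sc,interpolation=cv2.INTER_CUBIC)
    for R in(.065,):
        e=((ell(f,q[:2],R,.12)-[x,y]+.5)*sc).astype(int); cv2.polylines(im,[e.reshape(-1,1,2)],True,(0,0,255),1)
    cv2.imwrite(f'pics/ov_{nm}.png',im)
E
python3 -c "
import cv2,numpy as np
a=[cv2.imread(f'pics/ov_{n}.png') for n in('top','sc','topb','scb')]
H=420;a=[cv2.resize(i,(400,300)) for i in a]
cv2.imwrite('pics/ov.png',np.vstack([np.hstack(a[:2]),np.hstack(a[2:])]))"
```

```text
bowl [ 0.46951643 -0.1186718   0.06424861]
handle tip ang 129.59726298145125 0.11280576687994294
bore raw [0.53482101 0.20622259 0.04856411] 102
rect ((255.20562744140625, 198.708984375), (78.10177612304688, 71.80000305175781), 76.4295654296875)
[[0.62379205 0.33485677]
 [0.67279291 0.13325766]
 [0.45186573 0.07966234]
 [0.40484262 0.27753522]] [0.53832333 0.206328  ]
```

View pics/ov.png

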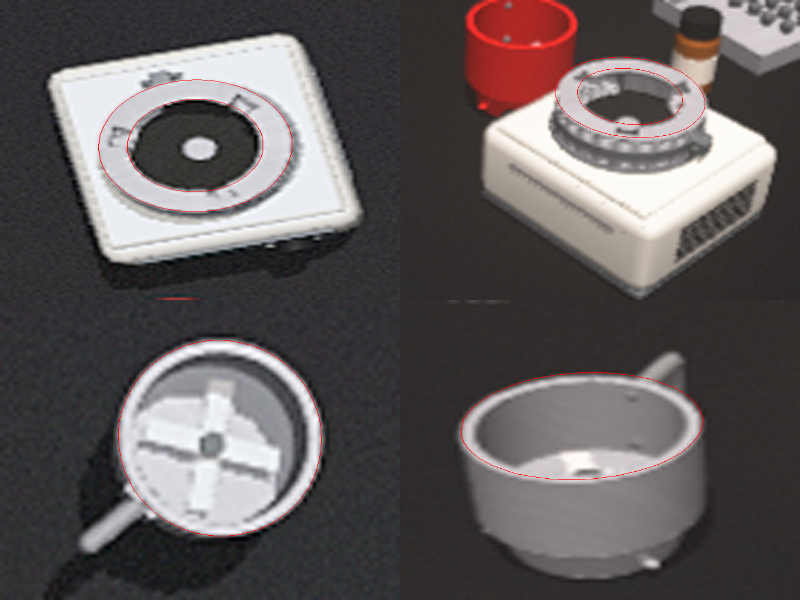

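Request:
send_rows(
  moves=[-52,-33,-30,0,-104,-67,-70,0,-156,-100,-70,0,-208,-134,-70,0,-260,-167,-70,0,-312,-200,-70,0,-364,-234,-70,0,-416,-268,-70,0],
  hand=0.3,
)

```text
clock: 1.15
tcp_pos: [0.5023, 0.2892, 0.3013]
orientation: [-0.419, -3.113, -0.0]
contact_force: [0.3, 1.1, -0.1]
grip_width: 0.0595
```

Request:
send_rows(
  moves=[-52,-33,0,0,-106,-67,0,0,-106,-67,0,0,-106,-67,0,0],
)

```text
clock: 1.65
tcp_pos: [0.5855, 0.1984, 0.3008]
orientation: [-0.42, -3.112, 0.0]
contact_force: [-1.5, 0.7, -1.0]
grip_width: 0.06
```

Run:
```python
from h import *
import pickle
f=r.grab_frame('wrist'); save('w1',f); pickle.dump(f,open('w1.pkl','wb'))
o=r.get_obs();print(o['clock'],o['tcp_pos'],o['orientation'],o['joints'].round(2),o['grip_width'],o['contact_force'])
```

```text
1.7 [0.5850661  0.19948541 0.30090745] [-4.16939103e-01 -3.11268698e+00 -6.18533304e-04] [-0.65  0.33  0.29  1.63 -0.1   1.19  0.97] 0.05987869603155309 [0.0796562  0.73452798 0.19120977]
```

View pics/w1.png

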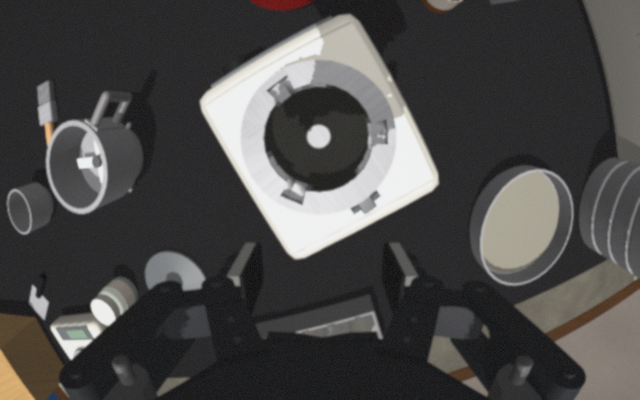

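```bash
cat >> h.py <<'E'
def wray(f,uv):
    K=f['mtx'];d=np.array([uv[0]-K[0,2],uv[1]-K[1,2]])/K[0,0];th=np.hypot(*d)
    v=np.array([0,0,1.]) if th<1e-9 else np.array([*(d/th*np.sin(th)),np.cos(th)])
    v=np.array([v[0],-v[1],-v[2]]);R=f['world_to_cam'][:3,:3];return -R.T@f['world_to_cam'][:3,3],R.T@v
def wcast(f,uv,z):
    o,d=wray(f,uv);return o+d*(z-o[2])/d[2]
def wproj(f,p):
    c=f['world_to_cam']@np.append(p,1);c=np.array([c[0],-c[1],-c[2]]);th=np.arctan2(np.hypot(c[0],c[1]),c[2])
    return f['mtx'][:2,2]+f['mtx'][0,0]*th*c[:2]/np.hypot(c[0],c[1])
def rectify(f,c,half,z,n=600):
    # top-down metric picture of plane z: columns = +y to left, rows = -x down
    a=np.linspace(half,-half,n);out=np.zeros((n,n,2),np.float32)
    X,Y=np.meshgrid(a,a,indexing='ij');P=np.stack([c[0]+X,c[1]+Y,np.full_like(X,z),np.ones_like(X)],-1)@f['world_to_cam'].T
    x,y,w=P[...,0],-P[...,1],-P[...,2];rr=np.hypot(x,y);k=f['mtx'][0,0]*np.arctan2(rr,w)/rr
    return cv2.remap(f['img'],(f['mtx'][0,2]+k*x).astype(np.float32),(f['mtx'][1,2]+k*y).astype(np.float32),cv2.INTER_CUBIC)
E
python3 - <<'E'
from h import *
import pickle
f=pickle.load(open('w1.pkl','rb'))
c=(.535,.206)
im=rectify(f,c,.1,.155)[:,:,::-1].copy()
for R in(52,74):cv2.circle(im,(300,300),R*3,(0,0,255),1)
cv2.imwrite('pics/rect1.png',im)
E
```

```text
(no output)
```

View pics/rect1.png

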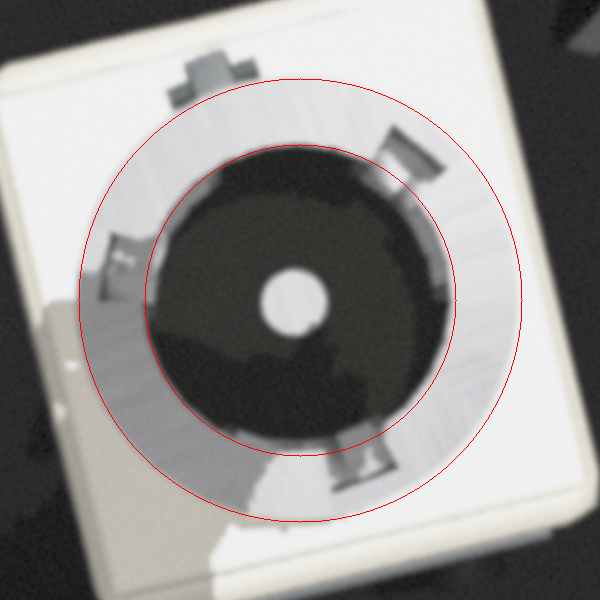

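Request:
send_rows(
  moves=[-2,-50,0,9,-4,-100,0,18,-6,-150,0,27,-8,-200,20,36,-10,-250,60,45,-11,-295,100,54.7,-11,-295,100,54.7,-11,-295,100,54.7],
)

```text
clock: 2.7
tcp_pos: [0.5189, -0.0872, 0.2016]
orientation: [-1.798, -2.576, -0.001]
contact_force: [0.2, 0.1, 0.4]
grip_width: 0.06
```

Request:
send_rows(
  moves=[0,0,0,0,0,0,0,0],
)

```text
clock: 2.95
tcp_pos: [0.5192, -0.0878, 0.202]
orientation: [1.799, 2.574, 0.002]
contact_force: [-0.6, -0.1, 0.6]
grip_width: 0.0597
```

Run:
```python
from h import *
import pickle
from scipy.spatial.transform import Rotation as Ro
f=r.grab_frame('wrist'); save('w2',f); pickle.dump(f,open('w2.pkl','wb'))
o=r.get_obs();print(o['clock'],o['tcp_pos'],o['orientation'],Ro.from_rotvec(o['orientation']).as_matrix().round(3),o['joints'].round(2),o['grip_width'],o['contact_force'])
c=(.4695,-.1187)
im=rectify(f,c,.13,.12)[:,:,::-1].copy()
k=300/.13
cv2.circle(im,(300,300),int(.065*k),(0,0,255),1)
a=np.radians(130);cv2.line(im,(300,300),(int(300-.108*k*np.sin(a)),int(300-.108*k*np.cos(a))),(0,255,0),1)
cv2.imwrite('pics/rect2.png',im)
```

```text
3.0 [ 0.51905422 -0.08816944  0.20185362] [1.79988021e+00 2.57398718e+00 1.57861194e-03] [[-0.343  0.939  0.001]
 [ 0.939  0.343  0.   ]
 [-0.     0.001 -1.   ]] [-0.4   0.29  0.55  1.97 -0.19  0.93  0.59] 0.05976538732932528 [ 0.32429338  0.06482001 -0.51980358]
```

View pics/w2.png

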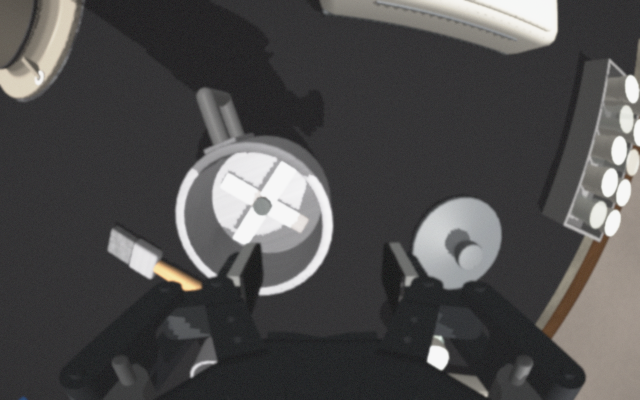

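View pics/rect2.png

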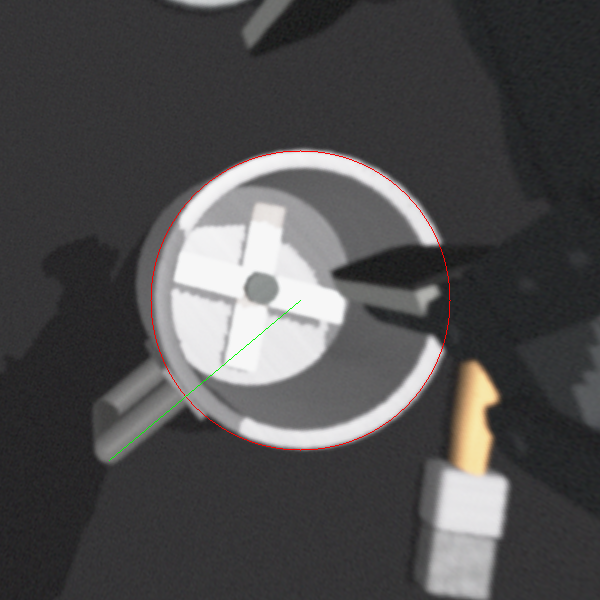

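Request:
send_rows(
  moves=[-12,4,20,0,-12,4,50,0,-12,4,85,0,-12,4,110,0,-12,4,122,0,-12,4,122,0],
)

```text
clock: 3.75
tcp_pos: [0.5262, -0.0989, 0.0791]
orientation: [-1.802, -2.572, 0.001]
contact_force: [-1.8, 1.2, -0.7]
grip_width: 0.0595
```

Run:
```python
from h import *
f=r.grab_frame('wrist'); save('w3',f)
o=r.get_obs();print(o['clock'],o['tcp_pos'],o['orientation'],o['contact_force'])
```

```text
3.8 [ 0.5267216  -0.09907561  0.07977206] [1.80248292e+00 2.57247924e+00 4.74534550e-04] [0.12387051 0.36855604 0.43576948]
```

View pics/w3.png

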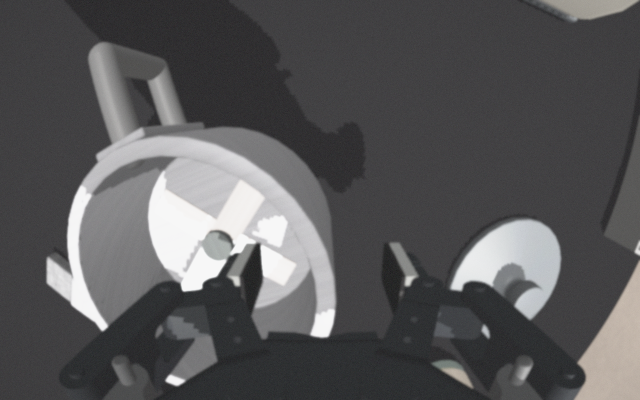

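The fingers straddle the wall: one inside (around 240,270), one outside (400,270), with the rim between them. Now I close.

Request:
send_rows(
  moves=[0,0,0,0,0,0,0,0,0,0,0,0,0,0,0,0,0,0,0,0,0,0,0,0],
  hand=1,
  newtons=70,
)

```text
clock: 4.55
tcp_pos: [0.5269, -0.099, 0.0799]
orientation: [1.803, 2.572, 0.002]
contact_force: [-0.8, 1.4, 5.1]
grip_width: 0.0072
```

Request:
send_rows(
  moves=[0,0,-5,0,0,0,-15,0,0,0,-30,0,0,0,-30,0,0,0,-30,0],
)

```text
clock: 5.18
tcp_pos: [0.5262, -0.0989, 0.1094]
orientation: [1.803, 2.573, 0.0]
contact_force: [0.1, 0.9, -5.7]
grip_width: 0.0071
```

Run:
```python
from h import *
f=r.grab_frame('scene'); save('s4',f)
cv2.imwrite('pics/s4z.png',cv2.resize(f['img'][100:260,180:400,::-1],None,fx=3.5,fy=3.5))
o=r.get_obs();print(o['clock'],o['tcp_pos'],o['orientation'],o['contact_force'],o['moment'],o['grip_width'])
```

```text
5.225 [ 0.52597534 -0.09891169  0.1090929 ] [-1.80248672e+00 -2.57248643e+00  1.83138065e-04] [ 0.03511617  0.64331366 -7.54512004] [ 0.13771172 -0.38717908 -0.02999373] 0.0070647598519213125
```

View pics/s4z.png

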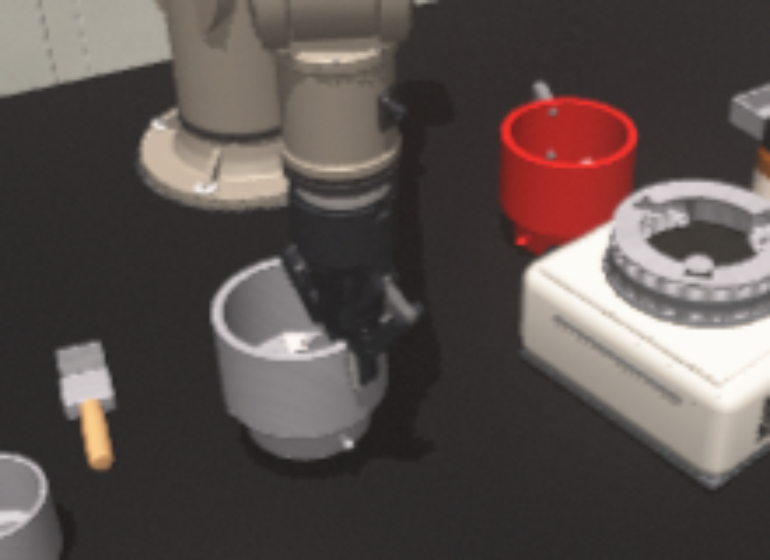

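```bash
cat >> h.py <<'E'
from scipy.spatial.transform import Rotation as Ro
def state(o):
    M=Ro.from_rotvec(o['orientation']).as_matrix(); return np.array(o['tcp_pos']),M
E
python3 - <<'E'
from h import *
f=r.grab_frame('wrist'); save('w5',f)
p,M=state(r.get_obs()); c=(p-.061*M[:,1]+.001*M[:,0])[:2]; print(p,c)
im=rectify(f,c,.13,p[2]+.04)[:,:,::-1].copy();k=300/.13
cv2.circle(im,(300,300),int(.065*k),(0,0,255),1)
for d,col in((130,(0,255,0)),(127,(255,0,0))):
  a=np.radians(d);cv2.line(im,(300,300),(int(300-.118*k*np.sin(a)),int(300-.118*k*np.cos(a))),col,1)
cv2.imwrite('pics/rect5.png',im)
E
```

```text
[ 0.52586539 -0.09894463  0.10893821] [ 0.46818872 -0.11882928]
```

View pics/rect5.png

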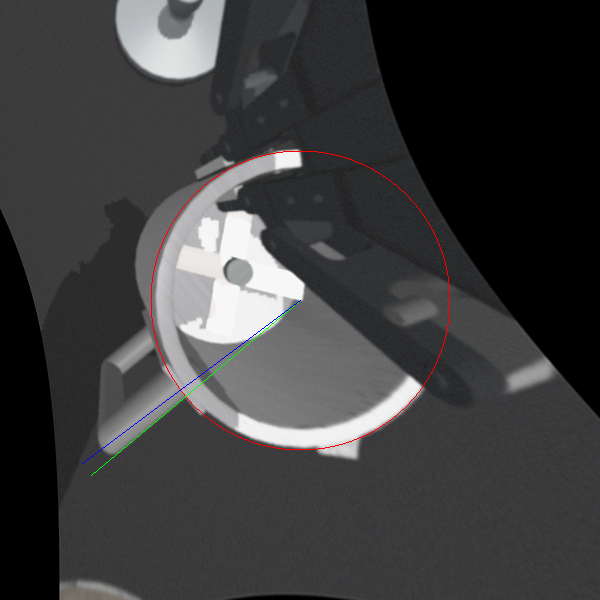

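Request:
send_rows(
  moves=[0,0,-35,0,3,2,-80,2,20,13,-125,8,54,35,-155,14,88,57,-161,21,122,79,-161,28,156,101,-161,35,190,123,-161,42],
)

```text
clock: 6.28
tcp_pos: [0.5767, 0.1224, 0.2696]
orientation: [2.609, 1.751, -0.002]
contact_force: [0.5, -0.0, -6.3]
grip_width: 0.007
```

Request:
send_rows(
  moves=[0,0,0,0,0,0,0,0],
)

```text
clock: 6.52
tcp_pos: [0.5765, 0.1208, 0.2695]
orientation: [2.604, 1.756, -0.004]
contact_force: [-0.4, 0.2, -6.3]
grip_width: 0.0074
```

Run:
```python
from h import *
o=r.get_obs();p,M=state(o);print(o['clock'],p,M.round(3).tolist(),o['contact_force'],o['joints'].round(2),o['grip_width'])
ya=np.degrees(np.arctan2(M[1,1],M[0,1]));print('yang',ya)
t=-26.;a=np.radians(t);y=np.array([np.cos(a),np.sin(a)]);x=np.array([-y[1],y[0]])
T=np.array([.535,.206])+.061*y-.001*x;d=np.array([*(T-p[:2]),0]);print(M.T@d, 'turn',ya-t)
```

```text
6.525 [0.5764732  0.12075237 0.26947163] [[0.375, 0.927, -0.002], [0.927, -0.375, -0.002], [-0.002, -0.001, -1.0]] [-0.36505466  0.22063564 -6.29791126] [-0.81  0.34  0.64  1.76 -0.23  1.12 -0.48] 0.007443639481531208
yang -22.002654755341357
[ 0.05825082 -0.00960865 -0.00012036] turn 3.997345244658643
```

Request:
send_rows(
  moves=[20,-3,0,1,40,-6,0,2,58,-9.5,0,4,58,-9.5,0,4,58,-9.5,0,4],
)

```text
clock: 7.15
tcp_pos: [0.5899, 0.1767, 0.2701]
orientation: [2.665, 1.661, -0.002]
contact_force: [-0.1, -0.4, -6.9]
grip_width: 0.007
```

Run:
```python
from h import *
o=r.get_obs();p,M=state(o);print(o['clock'],p,M.round(3).tolist(),o['contact_force'],o['grip_width'])
y=M[:2,1];x=M[:2,0];c=p[:2]-.061*y+.001*x;print('axis',c,np.degrees(np.arctan2(y[1],y[0])))
for n in('wrist','scene','top'):
    f=r.grab_frame(n);save(n+'6',f)
    if n=='wrist':
        im=rectify(f,c,.13,p[2]+.04)[:,:,::-1].copy();k=300/.13
        cv2.circle(im,(300,300),int(.065*k),(0,0,255),1)
        for d,col in((84,(0,255,0)),(80.5,(255,0,0))):
          a=np.radians(d);cv2.line(im,(300,300),(int(300-.118*k*np.sin(a)),int(300-.118*k*np.cos(a))),col,1)
        cv2.imwrite('pics/rect6.png',im)
    if n=='scene': cv2.imwrite('pics/s6z.png',cv2.resize(f['img'][70:240,280:480,::-1],None,fx=3.5,fy=3.5,interpolation=cv2.INTER_CUBIC))
    if n=='top':
        cv2.imwrite('pics/t6z.png',cv2.resize(f['img'][140:260,190:310,::-1],None,fx=5,fy=5,interpolation=cv2.INTER_CUBIC))
```

```text
7.15 [0.58985606 0.17667267 0.27013401] [[0.44, 0.898, -0.0], [0.898, -0.44, -0.001], [-0.001, 0.0, -1.0]] [-0.06394988 -0.35069812 -6.87950309] 0.007011270682043254
axis [0.53552928 0.20443238] -26.126777674463515
```

View pics/rect6.png

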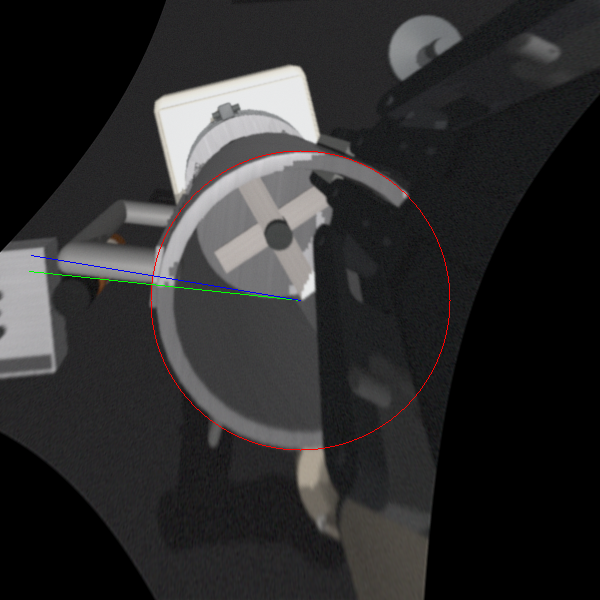

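View pics/s6z.png

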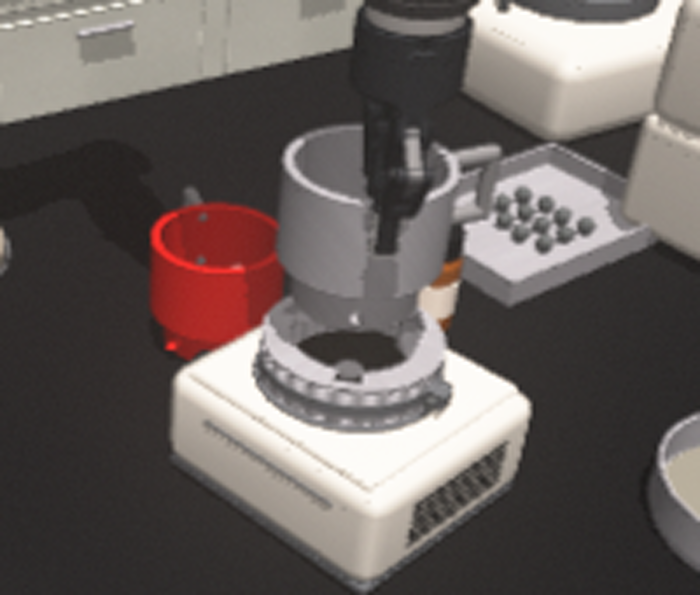

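View pics/t6z.png

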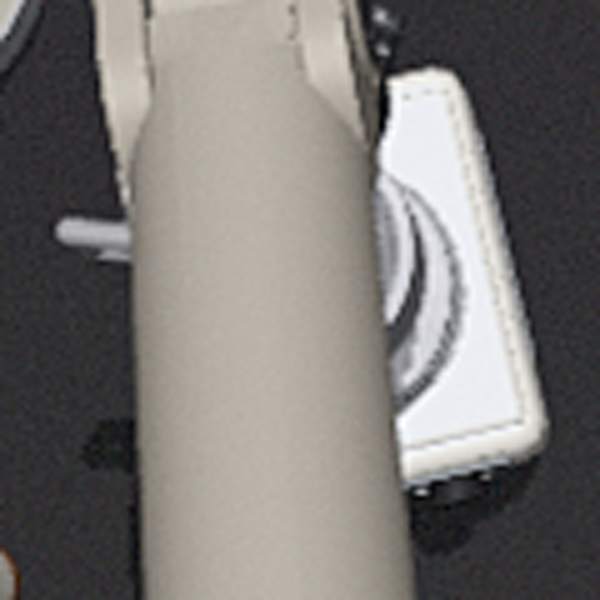

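Run:
```python
from h import *
f=r.grab_frame('top');t=cast(f,(190+62/5,140+233/5),.303);print(t,np.degrees(np.arctan2(t[1]-.2044,t[0]-.5355)),np.hypot(t[1]-.2044,t[0]-.5355))
```

```text
[0.54391598 0.31223617 0.303     ] 85.53744743265173 0.10816407731274172
```

Request:
send_rows(
  moves=[1,-1,8,0,1,-1,18,0,1,-1,28,0,1,-1,36,0,1,-1,42,0,1,-1,42,0,1,-1,42,0],
)

```text
clock: 8.22
tcp_pos: [0.5897, 0.1801, 0.2286]
orientation: [2.665, 1.664, 0.0]
contact_force: [0.1, -0.8, -6.7]
grip_width: 0.0077
```

Request:
send_rows(
  moves=[0,0,3,0,0,0,6,0,0,0,9,0,0,0,9,0],
)

```text
clock: 8.72
tcp_pos: [0.5895, 0.1803, 0.219]
orientation: [-2.665, -1.664, 0.0]
contact_force: [0.6, 0.2, -6.1]
grip_width: 0.0069
```

Run:
```python
from h import *
o=r.get_obs();p,M=state(o);print(o['clock'],p,M.round(3).tolist(),o['contact_force'],o['moment'],o['grip_width'])
y=M[:2,1];x=M[:2,0];c=p[:2]-.061*y+.001*x;print('axis',c,np.degrees(np.arctan2(y[1],y[0])))
```

```text
8.725 [0.58948244 0.18026482 0.21902676] [[0.439, 0.898, -0.0], [0.898, -0.439, -0.0], [-0.0, -0.0, -1.0]] [ 0.59902126  0.1561854  -6.13350917] [-0.06868719 -0.48583399 -0.06819022] 0.0069128867788986175
axis [0.53511484 0.2079445 ] -26.042403866350178
```

Request:
send_rows(
  moves=[0,0,2,0,0,0,4,0,0,0,4,0],
)

```text
clock: 9.1
tcp_pos: [0.5895, 0.1802, 0.2151]
orientation: [-2.665, -1.664, 0.0]
contact_force: [0.9, -0.8, -7.3]
grip_width: 0.0071
```

Request:
send_rows(
  moves=[0,0,2,0,0,0,4,0,0,0,4,0],
)

```text
clock: 9.48
tcp_pos: [0.5895, 0.1802, 0.2111]
orientation: [-2.665, -1.664, 0.0]
contact_force: [0.2, 0.1, -8.2]
grip_width: 0.0075
```

Request:
send_rows(
  moves=[0,0,2,0,0,0,4,0,0,0,4,0],
)

```text
clock: 9.85
tcp_pos: [0.5895, 0.1802, 0.2071]
orientation: [-2.665, -1.664, 0.0]
contact_force: [0.7, 0.8, -6.8]
grip_width: 0.0072
```

Request:
send_rows(
  moves=[0,0,1.5,0,0,0,1.5,0],
)

```text
clock: 10.1
tcp_pos: [0.5895, 0.1802, 0.2057]
orientation: [2.665, 1.664, -0.0]
contact_force: [0.4, 1.3, -6.6]
grip_width: 0.0072
```

Still hanging free; I release it onto the ledge (a millimetre or so of drop).

Request:
send_rows(
  moves=[0,0,1,0,0,0,1,0],
)

```text
clock: 10.35
tcp_pos: [0.5897, 0.1801, 0.2051]
orientation: [-2.665, -1.664, -0.001]
contact_force: [1.0, -0.5, -5.1]
grip_width: 0.0077
```

Request:
send_rows(
  moves=[0,0,0,0,0,0,0,0,0,0,0,0,0,0,0,0],
  hand=0.3,
)

```text
clock: 10.85
tcp_pos: [0.5896, 0.1802, 0.205]
orientation: [-2.665, -1.664, -0.0]
contact_force: [0.7, -0.5, 0.8]
grip_width: 0.06
```

Request:
send_rows(
  moves=[0,0,-30,0,0,0,-75,0,0,0,-110,0,0,0,-110,0],
)

```text
clock: 11.35
tcp_pos: [0.5912, 0.1802, 0.3179]
orientation: [2.665, 1.663, 0.009]
contact_force: [0.2, -0.0, 0.1]
grip_width: 0.0601
```

Run:
```python
from h import *
o=r.get_obs();p,M=state(o);print(o['clock'],p,o['contact_force'],o['grip_width'],o['joints'].round(2))
c=np.array([.535,.206])
for n in('wrist','scene'):
    f=r.grab_frame(n);save(n+'7',f)
    if n=='wrist':
        im=rectify(f,c,.13,.245)[:,:,::-1].copy();k=300/.13
        cv2.circle(im,(300,300),int(.065*k),(0,0,255),1)
        for d,col in((84,(0,255,0)),(80.5,(255,0,0))):
          a=np.radians(d);cv2.line(im,(300,300),(int(300-.118*k*np.sin(a)),int(300-.118*k*np.cos(a))),col,1)
        cv2.imwrite('pics/rect7.png',im)
    else: cv2.imwrite('pics/s7z.png',cv2.resize(f['img'][70:240,280:480,::-1],None,fx=3.5,fy=3.5,interpolation=cv2.INTER_CUBIC))
```

```text
11.35 [0.59117663 0.18024225 0.31794524] [ 0.15546939 -0.00435184  0.12619116] 0.06011200168134739 [-0.89  0.36  0.66  1.63 -0.23  1.23 -0.64]
```

View pics/rect7.png

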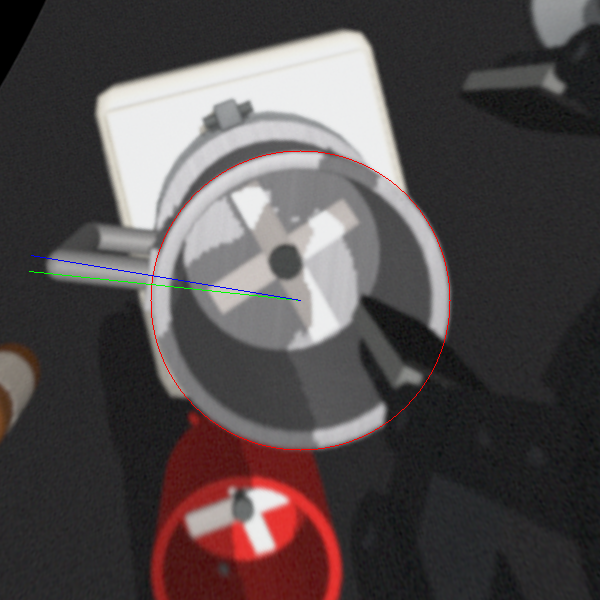

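View pics/s7z.png

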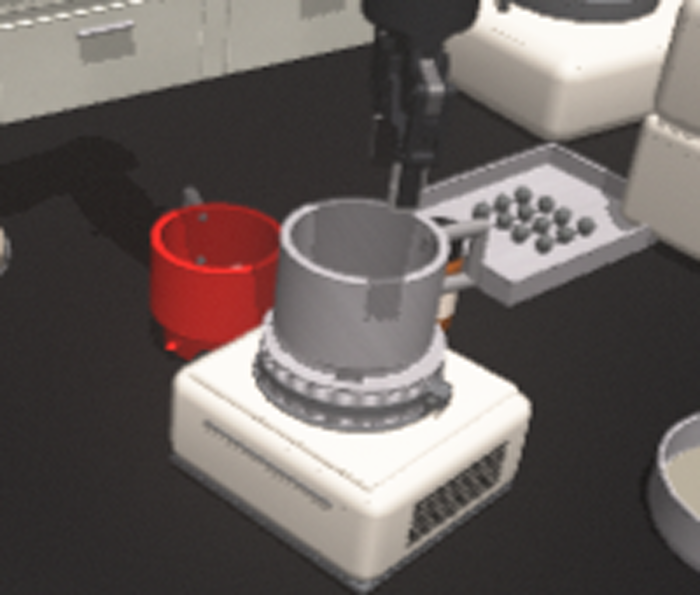

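Request:
send_rows(
  moves=[20,-27,0,0,41,-54,0,0,61,-81,0,0,82,-108,0,0,102,-135,0,0,102,-135,30,0,102,-135,80,0,102,-135,123,0],
  hand=1,
  newtons=20,
)

```text
clock: 12.45
tcp_pos: [0.5116, 0.3306, 0.1886]
orientation: [2.664, 1.664, -0.005]
contact_force: [0.7, 0.9, -0.7]
grip_width: -0.0001
```

Request:
send_rows(
  moves=[0,0,0,0,0,0,0,0],
)

```text
clock: 12.7
tcp_pos: [0.5136, 0.3311, 0.1927]
orientation: [2.665, 1.663, 0.001]
contact_force: [-0.2, 0.3, 0.1]
grip_width: 0.0005
```

```bash
cat > st.py <<'E'
from h import *
o=r.get_obs();p,M=state(o);print(o['clock'],p.round(4),'F',o['contact_force'].round(2),'Ftool',(M.T@o['contact_force']).round(2),'w',round(o['grip_width'],4))
ya=np.arctan2(M[1,1],M[0,1]);print('yaw y',np.degrees(ya))
for th in(82,76,70,64,58,52,46,42,38):
    t=np.radians(th);b=np.array([.535+.108*np.cos(t),.206+.108*np.sin(t)]);T=b-.0215*M[:2,1];d=M.T@np.array([*(T-p[:2]),0]);print(th,(d*1000).round(1)[:2])
E
python3 st.py
python3 - <<'E'
from h import *
f=r.grab_frame('wrist');save('w8',f)
E
```

```text
12.7 [0.5136 0.3311 0.1927] F [-0.2   0.31  0.09] Ftool [ 0.19 -0.32 -0.09] w 0.0005
yaw y -26.06391036724837
82 [-0.3 19.2]
76 [ 2.6 30.1]
70 [ 4.4 41.3]
64 [ 5.  52.6]
58 [ 4.4 63.9]
52 [ 2.6 75. ]
46 [-0.3 85.9]
42 [-2.8 93. ]
38 [-5.9 99.9]
```

View pics/w8.png

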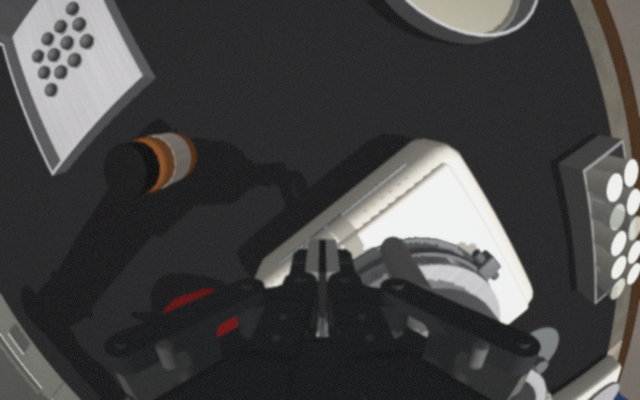

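Request:
send_rows(
  moves=[0,4,0,0,0,8,0,0,0,12,0,0,0,15,0,0,0,18,0,0,1,21,0,0,1,24,0,0,1,24,0,0],
)

```text
clock: 13.75
tcp_pos: [0.5357, 0.3227, 0.1928]
orientation: [-2.663, -1.664, -0.004]
contact_force: [-2.4, 3.1, 5.0]
grip_width: -0.0
```

```bash
python3 st.py|head -1
python3 - <<'E'
from h import *
f=r.grab_frame('scene');cv2.imwrite('pics/s9z.png',cv2.resize(f['img'][70:240,280:480,::-1],None,fx=3.5,fy=3.5,interpolation=cv2.INTER_CUBIC))
f=r.grab_frame('wrist');save('w9',f)
E
```

```text
13.75 [0.5357 0.3227 0.1928] F [-2.38  3.12  5.04] Ftool [ 1.78 -3.5  -5.04] w -0.0
```

View pics/s9z.png

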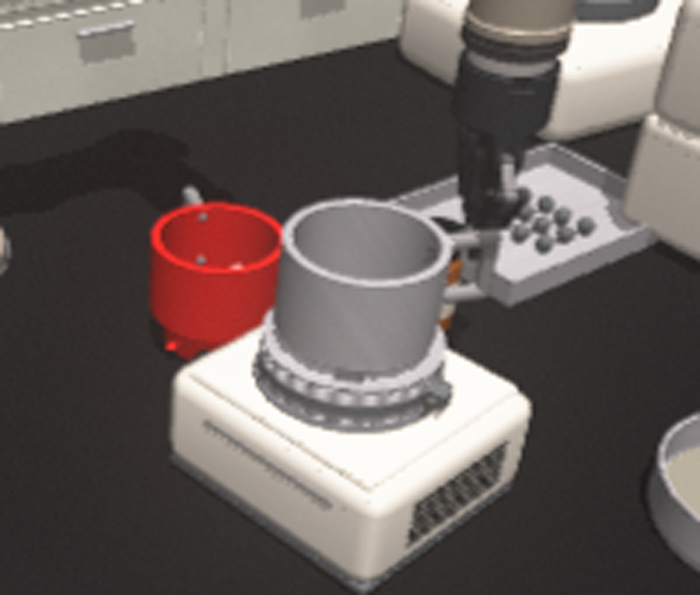

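View pics/w9.png

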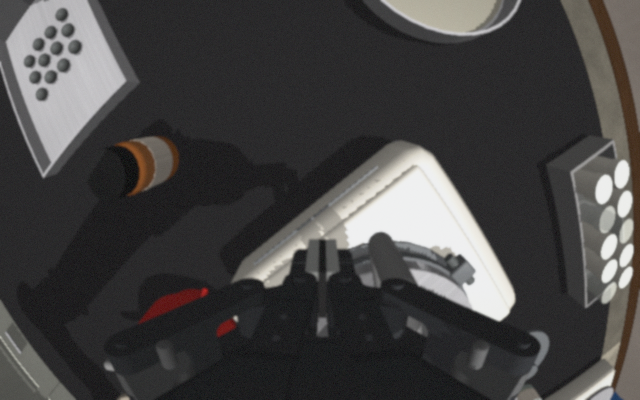

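Request:
send_rows(
  moves=[0,-6,0,0,0,-6,-12,0,0,-6,-22,0,0,-6,-22,0],
)

```text
clock: 14.35
tcp_pos: [0.5305, 0.324, 0.2151]
orientation: [-2.665, -1.663, -0.003]
contact_force: [0.3, -0.1, 0.2]
grip_width: 0.0
```

Request:
send_rows(
  moves=[0,2,0,0,0,4,0,0,0,6,0,0,0,8,0,0,0,8,0,0],
)

```text
clock: 14.98
tcp_pos: [0.537, 0.3203, 0.2137]
orientation: [2.665, 1.663, -0.0]
contact_force: [1.0, -0.5, 0.2]
grip_width: 0.0004
```

```bash
python3 st.py
```

```text
14.975 [0.537  0.3203 0.2137] F [ 0.96 -0.55  0.19] Ftool [-0.07  1.11 -0.19] w 0.0004
yaw y -26.06220474111384
82 [-0.9 -6.5]
76 [2.  4.4]
70 [ 3.8 15.5]
64 [ 4.4 26.8]
58 [ 3.8 38.1]
52 [ 2.1 49.3]
46 [-0.8 60.2]
42 [-3.4 67.3]
38 [-6.5 74.2]
```

Request:
send_rows(
  moves=[1,3,0,0,1,6,0,0,2,9,0,0,2,12,0,0,2,12,0,0],
)

```text
clock: 15.6
tcp_pos: [0.5486, 0.3172, 0.2138]
orientation: [-2.665, -1.664, -0.0]
contact_force: [0.0, 1.1, -0.0]
grip_width: 0.0001
```

```bash
python3 st.py|head -1
python3 - <<'E'
from h import *
f=r.grab_frame('scene');cv2.imwrite('pics/s10z.png',cv2.resize(f['img'][70:240,280:480,::-1],None,fx=3.5,fy=3.5,interpolation=cv2.INTER_CUBIC))
E
```

```text
15.6 [0.5486 0.3172 0.2138] F [ 0.01  1.13 -0.01] Ftool [ 1.02 -0.49  0.01] w 0.0001
```

View pics/s10z.png

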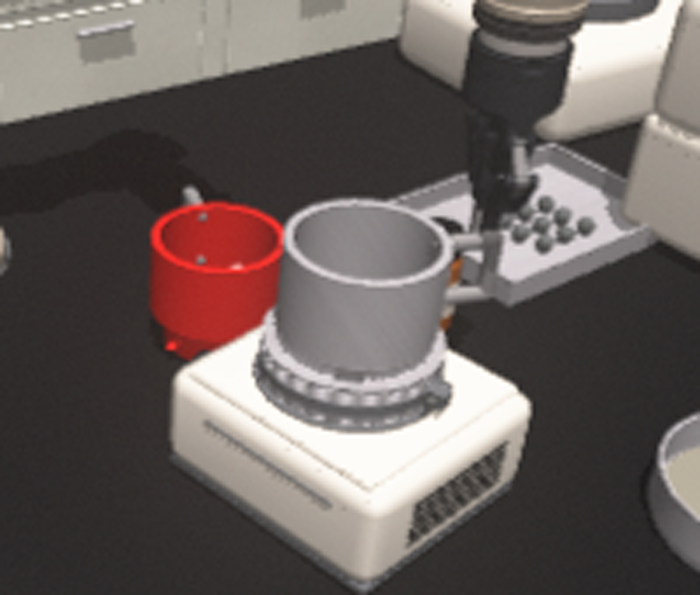

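The handle is turning (bar now at about 490,260 in the zoom) with only ~1 N, bowl level. I push on along the arc.

Request:
send_rows(
  moves=[0,3,0,0,1,6,0,0,1,9,0,0,2,12,0,0,2,15,0,0,2,18,0,0,2,18,0,0],
)

```text
clock: 16.52
tcp_pos: [0.566, 0.3104, 0.2138]
orientation: [2.665, 1.663, 0.0]
contact_force: [-0.1, 0.4, 0.7]
grip_width: 0.0001
```

```bash
python3 st.py
```

```text
16.525 [0.566  0.3104 0.2138] F [-0.06  0.39  0.68] Ftool [ 0.33 -0.22 -0.68] w 0.0001
yaw y -26.082697213331258
82 [ -4.7 -36.9]
76 [ -1.8 -26. ]
70 [  0.  -14.9]
64 [ 0.6 -3.6]
58 [0.1 7.7]
52 [-1.7 18.9]
46 [-4.6 29.8]
42 [-7.2 36.9]
38 [-10.2  43.8]
```

Request:
send_rows(
  moves=[0,3,0,0,0,6,0,0,0,9,0,0,-1,12,0,0,-1,15,0,0,-2,18,0,0,-2,20,0,0,-2,20,0,0],
)

```text
clock: 17.52
tcp_pos: [0.5829, 0.3001, 0.2138]
orientation: [2.665, 1.663, 0.0]
contact_force: [-0.4, 0.7, 0.6]
grip_width: 0.0001
```

```bash
python3 st.py
python3 - <<'E'
from h import *
f=r.grab_frame('scene');cv2.imwrite('pics/s11z.png',cv2.resize(f['img'][70:240,280:480,::-1],None,fx=3.5,fy=3.5,interpolation=cv2.INTER_CUBIC))
E
```

```text
17.525 [0.5829 0.3001 0.2138] F [-0.45  0.69  0.59] Ftool [ 0.42 -0.7  -0.59] w 0.0001
yaw y -26.06459301109846
82 [ -2.9 -56.7]
76 [  0.1 -45.8]
70 [  1.9 -34.6]
64 [  2.5 -23.3]
58 [  1.9 -12. ]
52 [ 0.1 -0.8]
46 [-2.8 10.1]
42 [-5.3 17.2]
38 [-8.4 24.1]
```

View pics/s11z.png

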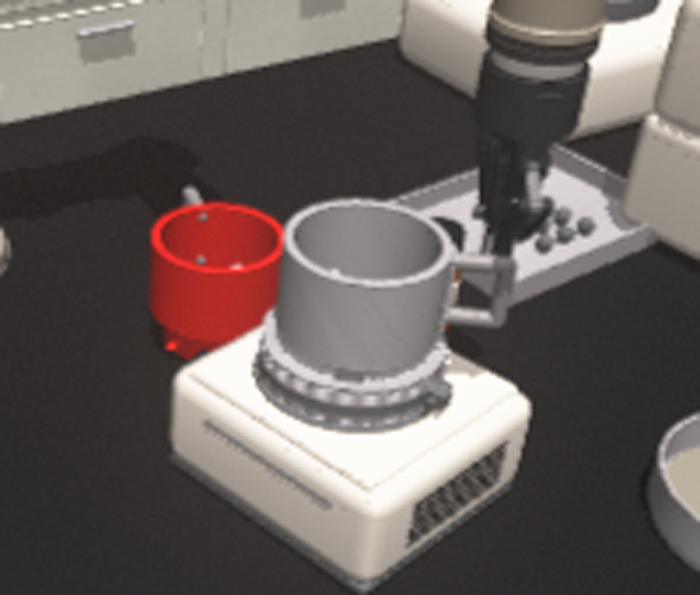

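Request:
send_rows(
  moves=[-1,2,0,0,-1,4,0,0,-2,6,0,0,-2,8,0,0,-3,10,0,0,-3,10,0,0],
)

```text
clock: 18.32
tcp_pos: [0.5907, 0.2923, 0.2139]
orientation: [2.665, 1.662, -0.0]
contact_force: [-1.0, 0.4, 0.1]
grip_width: 0.0003
```

```bash
python3 st.py|head -1
python3 - <<'E'
from h import *
f=r.grab_frame('scene');cv2.imwrite('pics/s12z.png',cv2.resize(f['img'][70:240,280:480,::-1],None,fx=3.5,fy=3.5,interpolation=cv2.INTER_CUBIC))
E
```

```text
18.325 [0.5907 0.2923 0.2139] F [-0.99  0.4   0.07] Ftool [-0.08 -1.07 -0.07] w 0.0003
```

View pics/s12z.png

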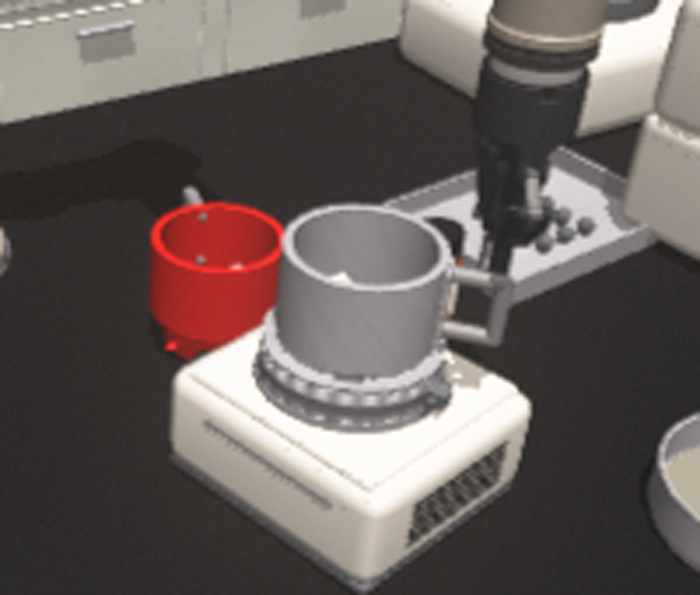

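Request:
send_rows(
  moves=[0,1,0,0,-1,2,0,0,-1,3,0,0,-1,3,0,0],
)

```text
clock: 18.88
tcp_pos: [0.5926, 0.291, 0.2138]
orientation: [2.665, 1.664, -0.0]
contact_force: [0.7, 0.4, -0.3]
grip_width: 0.0002
```

```bash
python3 st.py|head -1
```

```text
18.875 [0.5926 0.291  0.2138] F [ 0.71  0.37 -0.28] Ftool [0.65 0.48 0.28] w 0.0002
```

Request:
send_rows(
  moves=[0,1,0,0,-1,2,0,0,-1,3,0,0,-1,3,0,0],
)

```text
clock: 19.38
tcp_pos: [0.5947, 0.289, 0.2138]
orientation: [-2.664, -1.664, 0.0]
contact_force: [0.7, 0.5, 0.9]
grip_width: 0.0
```

```bash
python3 st.py|head -1
python3 - <<'E'
from h import *
f=r.grab_frame('scene');cv2.imwrite('pics/s13z.png',cv2.resize(f['img'][70:240,280:480,::-1],None,fx=3.5,fy=3.5,interpolation=cv2.INTER_CUBIC))
E
```

```text
19.375 [0.5947 0.289  0.2138] F [0.68 0.54 0.88] Ftool [ 0.78  0.37 -0.88] w 0.0
```

View pics/s13z.png

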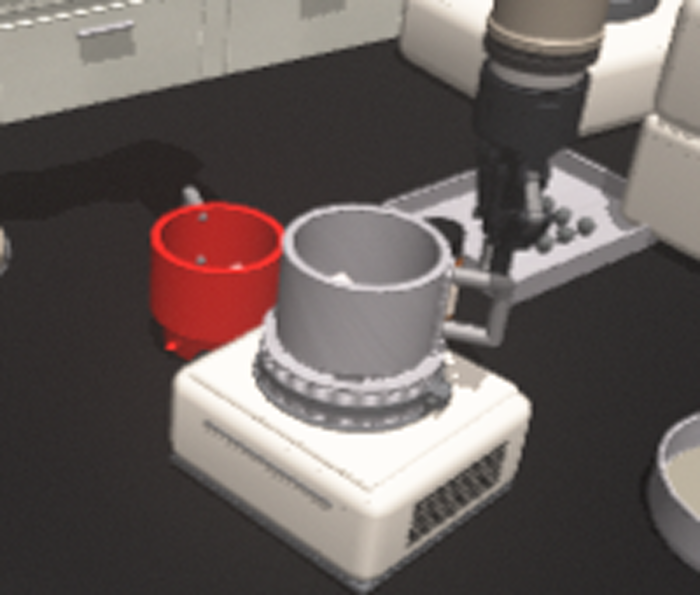

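Request:
send_rows(
  moves=[3,-10,0,0,5,-20,0,0,5,-22,-40,0,5,-22,-90,0,0,-10,-110,0,-30,20,-120,0,-60,50,-120,0,-60,50,-120,0],
)

```text
clock: 20.42
tcp_pos: [0.6143, 0.2085, 0.3346]
orientation: [2.669, 1.654, 0.001]
contact_force: [-0.5, -0.5, 0.4]
grip_width: 0.0001
```

Request:
send_rows(
  moves=[0,0,0,0,0,0,0,0],
)

```text
clock: 20.68
tcp_pos: [0.6126, 0.2151, 0.3334]
orientation: [-2.662, -1.667, 0.001]
contact_force: [-0.8, 0.3, -0.1]
grip_width: 0.0
```

```bash
python3 st.py|head -1
python3 - <<'E'
from h import *
import pickle
fs={}
for n in('scene','wrist'):
    f=r.grab_frame(n);save(n+'14',f);fs[n]=f
pickle.dump(fs,open('f14.pkl','wb'))
f=fs['scene'];x,y=280,70;sc=3.5
im=cv2.resize(f['img'][70:240,280:480,::-1],None,fx=sc,fy=sc,interpolation=cv2.INTER_CUBIC)
for z,col in((.239,(0,255,0)),(.245,(0,0,255))):
    e=np.array([(proj(f,[.535+.065*np.cos(a),.206+.065*np.sin(a),z])-[x,y]+.5)*sc for a in np.linspace(0,6.283,80)]).astype(int)
    cv2.polylines(im,[e.reshape(-1,1,2)],True,col,1)
cv2.imwrite('pics/s14z.png',im)
im=rectify(fs['wrist'],(.535,.206),.13,.239)[:,:,::-1].copy();k=300/.13
cv2.circle(im,(300,300),int(.065*k),(0,255,0),1)
a=np.radians(42.5);cv2.line(im,(300,300),(int(300-.118*k*np.sin(a)),int(300-.118*k*np.cos(a))),(0,0,255),1)
cv2.imwrite('pics/rect14.png',im)
E
```

```text
20.675 [0.6126 0.2151 0.3334] F [-0.81  0.32 -0.1 ] Ftool [-0.06 -0.87  0.1 ] w 0.0
```

View pics/s14z.png

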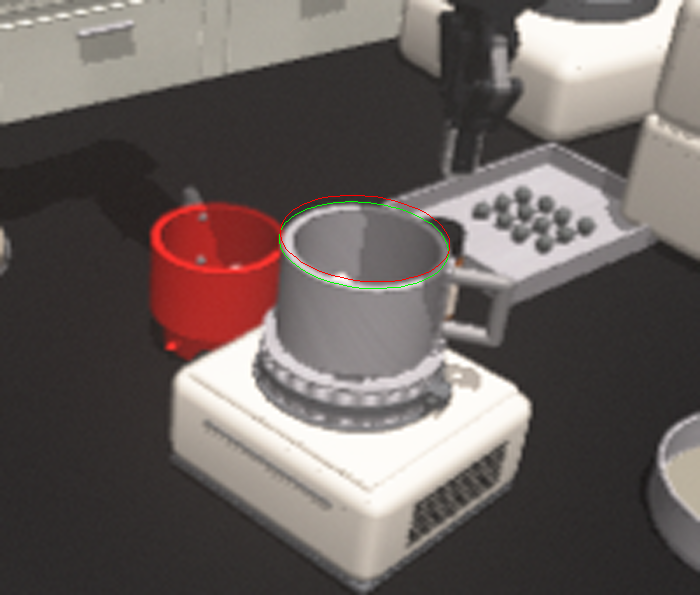

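View pics/rect14.png

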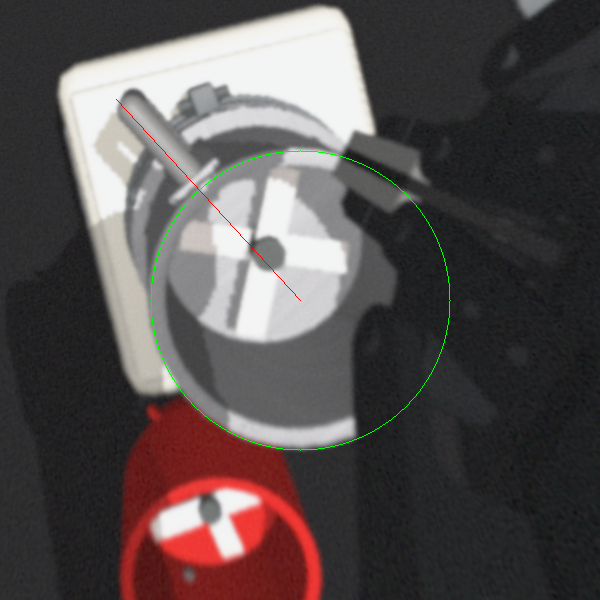

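Run:
```python
from h import *
a=cv2.imread('pics/scene7.png',0);b=cv2.imread('pics/scene14.png',0)
def sub(a,b,x,y,w,h):
    A=cv2.resize(a[y:y+h,x:x+w],None,fx=8,fy=8,interpolation=cv2.INTER_CUBIC);m=5
    B=cv2.resize(b[y-m:y+h+m,x-m:x+w+m],None,fx=8,fy=8,interpolation=cv2.INTER_CUBIC)
    R=cv2.matchTemplate(B,A,cv2.TM_CCOEFF_NORMED);_,v,_,l=cv2.minMaxLoc(R);return (l[0]/8-m,l[1]/8-m),round(v,3)
for nm,bx in(('left rim',(358,134,10,18)),('front rim',(372,144,20,10)),('right front rim',(388,140,18,12)),('back rim',(372,124,18,8)),('ring(static)',(352,165,55,25))):print(nm,sub(a,b,*bx))
f=r.grab_frame('scene')
for c in((.49,.17),(.535,.206),(.58,.24)):print(proj(f,[*c,.245])-proj(f,[*c,.239]))
```

```text
left rim ((0.5, 2.0), 0.979)
front rim ((3.0, 1.875), 0.758)
right front rim ((-2.0, 2.875), 0.606)
back rim ((-1.125, 1.875), 0.915)
ring(static) ((0.125, 0.125), 0.96)
[ 0.18677356 -1.91270262]
[ 0.2649839  -1.92895946]
[ 0.34653359 -1.94598045]
```

Run:
```python
from h import *
r.hand_in();o=r.get_obs();print(o['clock'],o['contact_force'])
```

```text
the job is handed in; nothing more can be done
the job is handed in; nothing more can be done
```

The bowl is in the ring with its studs in the locking notches, and I handed the job in about 21 s into the 64 s allowed. No verdict was reported. I gripped the bowl by its wall, lowered it with the studs straight into the entry slots, released it onto the ledge, and pushed the handle clockwise with the shut fingers.

**Checks that agreed:**
- The rim dropped about 1.9–2.0 px in the scene image at the left, front and back. A 6 mm drop would show as 1.9 px, so the bowl appears to have dropped evenly.
- The handle points at about 42°, where I expected the notch to be (42.5°).
- The rim fits a circle drawn 239 mm above the bench around the ring's axis.
- The gripper is clear above the bowl and the force reading is about zero.

**Checks that failed or disagreed:**
- **First handle push:** it read about 6–7 N, 5 N of it vertical, probably the finger linkage catching the bar's top. I backed off and pushed about 2 cm higher, where the readings stayed near 1 N.
- **Stop not felt:** after the drop, another 6 mm of push met no force, so the evidence for the lock is the images alone.
- **Rim match:** the front and right-front matches were poor (0.76 and 0.61). The right-front one gave 2.9 px, so I did not rely on it.
- **Handle angle:** before the bowl was set down, the top view gave 85.5° and the wrist view about 80°. The studs still entered the slots without contact.

I did not re-measure the bystanders. I planned the moves to stay clear of them and felt no unexpected contact.

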